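Lean the green cutting board in the board rest

TASK

The cook wants the green cutting board at hand. Take it out of the wire rack and lean it in the wooden board rest: its lower edge down on the base between the stop strip and the back panel, pushed up against the stop strip, centred along the rest, and its upper part leaning on the top of the back panel so that it stays by itself. Leave the red board standing in the rack.

Things in the scene. Friction and masses are not known exactly. Their poses are not given: they have to be found in the camera images.
- board_green: Loose green cutting board, 150 mm wide (its x), 12 thick (y), 140 high (z), 0.2 to 0.5 kg. Origin: centre of its lower edge. It starts upright in one slot of the rack, lower edge 6 mm over the worktop. Grip it across its thickness from above, in the middle, at z = 105 to 140 mm; lift it straight up 60 mm to clear the slot, 150 mm to pass over the red board.
- board_red: The same board in red, standing in the other slot. It stays there.
- rest: Fixed wooden board rest, 160 mm long (x): base 8 mm thick; upright back panel, front face at y = 0, top 74 mm over the worktop; low stop strip from y = -36 to -46 mm, top 24 mm over the worktop. A board with its foot on the base against the strip leans about 20 degrees towards +y, onto the panel's top edge. Origin: on the worktop, midway along, below the panel's front face; z up.
- rack: Fixed wire rack, tray 130 x 150 mm and 6 mm thick, with two slots that run along its x, at y = -45 and +45 mm; each slot is 15 mm wide between two steel wire hoops that reach 55 mm above the worktop. Origin on the worktop below its centre. Mind the room's shelf above the far half of the worktop: front edge 0.61 m ahead of the robot's base, underside 0.47 m up.
Not all that is in view belongs to the job. Of the things like the board_green, leave any that is grey; of the rest the larger one is meant.

How it is judged:
By the outcome, as a careful person would: the job done as asked, in the order asked, and still so for the second after the job is handed in, with the robot touching nothing.
It also fails if it takes over 38 s, if anything falls off the work surface, if the arm or the gripper's body presses on something with over 40 N, if the wrist force passes 120 N, or if a joint passes its speed limit or range.

ROBOT

A 6-joint arm with a two-finger parallel gripper is mounted at the origin on a cart in front of the work surface, level with it; the furniture and walls round the work are solid. World frame = base frame: x ahead of the robot, y to its left, z up, the work surface at z = 0. Lengths are in mm, angles in rad, forces in N, time in s.
With the tool pointing down it reaches from about 350 to 975 mm from the base axis. Payload 17.4 kg.
Tool frame: the origin (TCP) lies at the very end of the fingers, on their centre line; the grasp point (between the pads) lies 19 mm behind it (pinch_z is the distance from the TCP to the grasp point, in mm); z points along the fingers, y is the line along which they close (so a half turn about z gives the same grasp; the last joint's range is limited). The gripper opens to 85 mm and grips with 20 to 120 N. Pads are 22 mm wide; open, the fingers measure 114 mm over their backs; the gripper's body (76 mm by 85 mm) begins 54 mm behind the grasp point. The pads swing forward as they close: fully open they stand 13 mm farther back than shut.
Start: joints at [1.188, 0.116, 1.442, -0, 1.584, -0.038], TCP at [228.164, 635.275, 231.303] pointing down, gripper open.
Joint ranges: [-2.83, 2.83], [-0.83, 2.19], [0.07, 2.5], [-1.14, 4.28], [0.01, 3], [-2.97, 2.97]. Speed limits (rad/s): [1.89, 1.89, 2.22, 3.14, 3.14, 3.14].

INTERFACE

Orientations are given as a rotation vector (axis times angle).
In Python, from cell import * gives the robot as it stands.
- The arm moves only by the tool move_arm, never from a script. Its argument "commands" is a list of rows, each a list of 5 numbers: the shift along the tool's x, y, z in cm, then the turn about the tool's z in degrees, then the closure, from 0 (fully open) to 1 (shut). In form: [[x, y, z, roll, jaw], ...]. A call has exactly 10 rows; each row shifts and turns the commanded pose from where the row before left it, along the tool's axes as they then stand; what a row does not reach is not made up. A row lasts 1/10 s, in which the tool goes at most 50 mm and 8.59 degrees, less where a joint would pass 70% of its speed; a pose out of reach is approached as far as the arm can. A call with a gripper value outside its range is refused whole. The fingers move at their own pace and stop on an object; "newtons" is the grip in N (left out, the last holds). Time passes only in rows, so rows that do not move let the fingers close, or fill a call up. It gives the time, the measured TCP pose, the force, the opening and the grip force at its end, in the units of the state.
- get_obs(): the state, without advancing time (a new reading comes with each control period).
- camera(name): name is "scene" or "top"; returns a dict with "image" (384x512x3 uint8, blue, green, red), "depth" (384x512 float32, mm along the optical axis (not along the pixel's ray), 0 where there is no reading), "fx", "fy", "cx", "cy" (pixels), "R" (3x3) and "t" (3): a world point X has camera coordinates R X + t. Camera axes: x right, y down, z forward; pixel columns grow to the right and rows downward; lengths in mm; the calibration is good to about 2 mm. A picture is of the moment at which its call begins.
- job_done(): hands the job in; it is judged then, once.
Trained networks look in the newest picture that a camera, given by its name, has taken for a name from the list of things; names that differ only in an ending like _2 or _b are one class to them, and where a whole thing is asked for, a point or a joint stands for the part that bears it (a point fixed in the world has none). Each returns a list of dicts, best first, with "score" (0 to 1); they miss things now and then, are a little off and sometimes report something else, mostly with a low value. They report only what shows in the picture. A call takes as long as a camera call. They do not tell look-alikes from the thing itself.
- cut_out(camera, name): "region" (384x512 bool, what is visible of it) and "xy" ([column, row] in pixels, amid what is visible of it).
- spot_point(camera, name): "xy" ([column, row] in pixels: a listed point, or the origin of a listed thing).
The state is a dict: "time": time; "q": joint angles; "qvel": joint speeds; "joint_efforts": joint torques, N m; "ee_pos": TCP position; "ee_rot": TCP orientation; "wrist_force": force on the tool from outside, world axes, zero at the start; "torque": the same for the moment, N m; "width": opening from 0.0 (shut) to 1.0 (fully open); "gripper_force": force on a finger pad.
Only numpy, scipy, OpenCV 4.12 (cv2) and the standard library are available. Lean on these libraries where they do the work, as an engineer would, in place of code of your own. Each camera call takes 0.05 s, during which the arm holds its last target. There are 200 camera calls.

## Working session

There is one attempt and no reset: what is moved stays moved. The work goes in short steps, Python scripts to look and compute and a tool call to move; the robot and the scene stay as the last step left them, time stands still between calls to the robot, and variables do not carry over. Pictures are saved under pics/ and viewed, at most 10 in all, crops included, and the job is handed in when it is done.

Besides the shell and the picture viewer there is one more tool, called after ">>>" as name(argument=value, ...), one argument or row to a line, values as JSON. move_arm: Moves the arm, as the interface text tells. Its arguments: {"type":"object","properties":{"commands":{"type":"array","items":{"type":"array","items":{"type":"number"}}},"newtons":{"type":"number"}},"required":["commands"]}

```bash
mkdir -p pics
cat > h.py <<'E'
from cell import *
import numpy as np, cv2
def world(c,u,v,d=None):
    d=c["depth"][int(v),int(u)] if d is None else d
    p=np.array([(u-c["cx"])*d/c["fx"],(v-c["cy"])*d/c["fy"],d]); return c["R"].T@(p-c["t"])
def cloud(c):
    v,u=np.mgrid[:384,:512]; d=c["depth"].astype(float)
    P=np.stack([(u-c["cx"])*d/c["fx"],(v-c["cy"])*d/c["fy"],d],-1); return (P-c["t"])@c["R"]
def pix(c,X):
    p=c["R"]@np.array(X,float)+c["t"]; return p[0]/p[2]*c["fx"]+c["cx"],p[1]/p[2]*c["fy"]+c["cy"]
E
python3 - <<'E'
from h import *
np.set_printoptions(precision=1,suppress=True)
ims=[]
for n in("scene","top"):
    c=camera(n); ims.append(c["image"]); P=cloud(c); print(n,c["R"],c["t"],c["fx"])
    for o in("board_green","board_red","rest","rack"):
        for r in cut_out(n,o):
            m=r["region"]&(c["depth"]>0); p=P[m]
            print(o,round(r["score"],2),r["xy"],m.sum(),np.percentile(p,[3,50,97],axis=0).tolist() if m.sum() else'', np.median(c["image"][m],axis=0))
        print([(round(s["score"],2),s["xy"]) for s in spot_point(n,o)])
o=get_obs();print(o["ee_pos"],o["ee_rot"],o["time"],o["wrist_force"])
cv2.imwrite("pics/a.png",cv2.resize(ims[0],(800,600)));cv2.imwrite("pics/b.png",cv2.resize(ims[1],(800,600)))
E
```

```text
scene [[-0.5 -0.8  0. ]
 [-0.5  0.3 -0.8]
 [ 0.6 -0.4 -0.6]] [ 432.3  205.2 1398.4] 394.2049702648369
board_green 0.87 [149.5, 234.1] 888 [[369.5281227749969, 655.7135126165626, 2.516677634157008], [430.1763713525555, 685.8804532098916, 80.61585719164063], [506.2576096684236, 712.0990464841286, 142.23772080812267]] [80. 81. 81.]
board_green 0.72 [272.3, 179.7] 729 [[374.877131478998, 170.11121806946116, 21.615645678982556], [426.6550558107084, 191.38643014960098, 102.63174519493968], [512.3866961279846, 218.0945745964039, 149.11324090613755]] [44. 92. 29.]
board_green 0.58 [300.3, 187.0] 315 [[354.3851821288392, 60.98799213170399, 10.22654343639973], [397.14768427171094, 66.5233928160373, 55.58026658178728], [445.93472638366967, 71.69141238485055, 95.711735687505]] [42. 87. 27.]
[(0.74, [268.4, 195.1]), (0.74, [298.5, 194.3]), (0.64, [151.5, 247.7])]
board_red 0.86 [254.7, 192.4] 821 [[353.5379443278523, 257.8272532611695, 23.751490879785162], [417.2092543223695, 281.90661398928506, 93.06847225475065], [484.64349373229925, 303.4529936615333, 148.10738831576256]] [ 20.  25. 128.]
[(0.
[... 1545 characters left out ...]
43893], [489.3234166188755, 296.6673967089879, 148.6160389332743]] [ 18.  29. 249.]
[(0.71, [232.9, 189.2]), (0.3, [259.0, 184.9])]
rest 0.56 [384.6, 181.6] 1704 [[382.73903631502185, -314.0151571326015, 2.3910654125947386], [455.70446608480404, -238.36375088165016, 9.924416843404227], [531.2461772865562, -183.0364489942304, 74.14459164024753]] [ 56. 116. 179.]
[(0.82, [381.3, 181.5])]
rack 0.96 [243.5, 185.7] 1273 [[376.2327044363377, 159.27242392564474, -1.1013684364400063], [437.86123302105966, 234.34434734685257, 5.398051530266341], [503.92945402125804, 309.29387491114016, 56.14967127364116]] [88. 83. 75.]
[(0.81, [243.2, 185.6])]
[228.2 635.3 231.3] [ 0.5  3.1 -0. ] 0.9 [-0.7 -0.3 -1. ]
```

View pics/a.png

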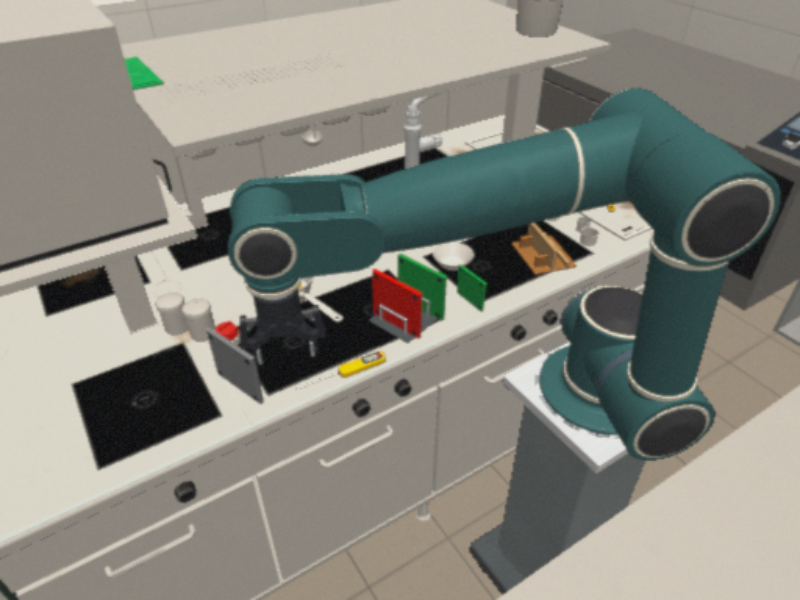

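View pics/b.png

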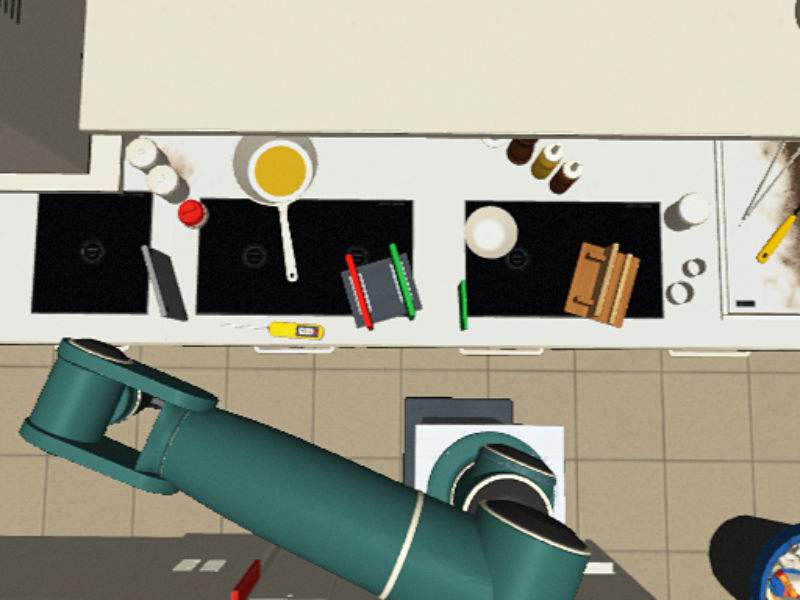

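Candidates in the top view (800x600 pixels): the grey board (163,283), a small free-standing green board (463,305) and the green board in the rack (402,282). The one in the rack is green, is the larger of the two (about 140 high against 92), and stands in the rack slot, so it is the one meant. Next I'll enlarge the view and measure.

Run:
```python
from h import *
np.set_printoptions(precision=3,suppress=True)
for n in("top","scene"):
    c=camera(n); P=cloud(c)
    im=c["image"]
    if n=="top": cv2.imwrite("pics/c.png",np.hstack([cv2.resize(im[140:230,210:300],(400,400),interpolation=2),cv2.resize(im[140:230,340:430],(400,400),interpolation=2)]))
    def fit(name,m):
        p=P[m]; 
        if len(p)<5: print(name,len(p));return
        (cx,cy),(w,h),a=cv2.minAreaRect(p[:,:2].astype(np.float32))
        d=np.linalg.svd(p[:,:2]-p[:,:2].mean(0))[2][0]; 
        s=(p[:,:2]-p[:,:2].mean(0))@d
        print(n,name,len(p),"mean",p.mean(0),"rect",cx,cy,w,h,"dir deg",np.degrees(np.arctan2(d[1],d[0]))%180,"ext",s.min(),s.max())
    Z=P[...,2];X=P[...,0];Y=P[...,1]
    fit("green top",(Z>138)&(Z<155)&(abs(X-440)<110)&(abs(Y-190)<45)&(im[...,1]>im[...,2]+30))
    fit("red top",(Z>138)&(Z<155)&(abs(X-430)<110)&(abs(Y-275)<45)&(im[...,2]>im[...,1]+30))
    R=(abs(X-455)<110)&(Y<-150)&(Y>-340)
    fit("panel top",R&(Z>70)&(Z<80))
    fit("strip top",R&(Z>19)&(Z<29)&(Y<-240))
    fit("base",R&(Z>4)&(Z<13))
```

```text
top green top 180 mean [446.225 189.46  144.577] rect 445.37823486328125 189.16500854492188 148.99008178710938 11.939656257629395 dir deg 16.912905342309415 ext -73.59919830238962 75.39080159958722
top red top 186 mean [422.562 275.945 144.359] rect 423.0733642578125 276.1288146972656 148.4967498779297 11.854637145996094 dir deg 16.898002815515866 ext -74.79083460691791 73.70596800379509
top panel top 147 mean [ 461.681 -238.694   73.549] rect 459.56329345703125 -238.09817504882812 13.191089630126953 156.25527954101562 dir deg 163.4247365583805 ext -75.92327791691298 80.3270237181078
top strip top 143 mean [ 449.613 -280.466   23.322] rect 453.0978088378906 -260.14471435546875 59.12370681762695 159.2620849609375 dir deg 168.42756159300524 ext -76.47444572630926 82.51600724968777
top base 1046 mean [ 455.899 -247.256    7.576] rect 454.5155944824219 -245.17950439453125 217.71066284179688 189.001953125 dir deg 154.01180749183325 ext -133.77083125863746 135.75635444420223
scene green top 119 mean [440.75  193.008 145.727] rect 444.4334411621094 191.35479736328125 147.4187469482422 18.25
[... 171 characters left out ...]
 148.91647338867188 17.421796798706055 dir deg 16.926676907005913 ext -77.83376436747028 71.05221485839499
scene panel top 67 mean [ 452.438 -231.574   74.808] rect 454.7862548828125 -234.38021850585938 18.386564254760742 149.301513671875 dir deg 164.086810889183 ext -77.64446272906665 71.6115872718375
scene strip top 37 mean [ 432.884 -268.921   24.938] rect 451.8725891113281 -256.85784912109375 61.1288948059082 162.0294647216797 dir deg 172.57367679388398 ext -93.13817541311201 65.71024042350624
scene base 421 mean [ 443.642 -227.943    8.068] rect 454.66693115234375 -244.82391357421875 188.92523193359375 219.7129669189453 dir deg 26.63874653595431 ext -135.2180438427617 131.87443792778467
```

View pics/c.png

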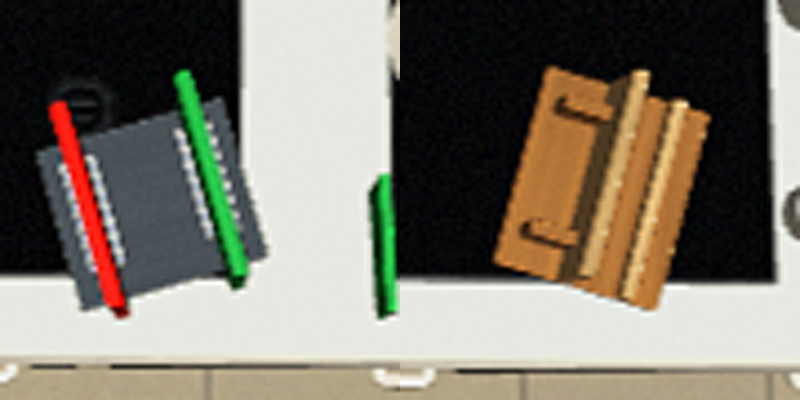

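The crop shows the green board in the rack slot at crop (210,180), with the red one beside it at (85,210). In the rest, the panel is at (615,170) and the stop strip at (655,195). So the rest's +y points to world left, with braces behind the panel.

Run:
```python
from h import *
from scipy.spatial.transform import Rotation as Ro
np.set_printoptions(precision=2,suppress=True)
a=np.radians(-16.4); ex=np.array([np.cos(a),np.sin(a)]); ey=np.array([-ex[1],ex[0]])
for n in("top","scene"):
    c=camera(n); P=cloud(c).reshape(-1,3); Z=P[:,2]
    R=(abs(P[:,0]-455)<110)&(P[:,1]<-150)&(P[:,1]>-340)
    q=np.stack([P[:,:2]@ex,P[:,:2]@ey],1)
    for nm,m in(("panel",R&(Z>71)&(Z<78)),("strip",R&(Z>21)&(Z<28)&(P[:,1]<-250+0*Z)&(q[:,1]<np.median(q[R&(Z>71)&(Z<78),1])-20))):
        s=q[m]; k=np.polyfit(s[:,0],s[:,1],1); print(n,nm,len(s),"x",s[:,0].min(),s[:,0].max(),"y pct",np.percentile(s[:,1],[2,25,50,75,98]),"slope deg",np.degrees(k[0]))
o=get_obs(); M=Ro.from_rotvec(o["ee_rot"]).as_matrix(); print(M, "tool y deg",np.degrees(np.arctan2(M[1,1],M[0,1])))
print("tool shift cm to green", M.T@(np.array([445.5,190,200])-o["ee_pos"])/10, o["width"])
```

```text
top panel 118 x 428.90293251480233 585.7735413442778 y pct [-104.31 -101.64  -98.9   -96.29  -93.6 ] slope deg -0.2603164443067696
top strip 99 x 428.5752558263705 584.9572703712096 y pct [-151.06 -148.62 -146.01 -142.89 -140.85] slope deg -0.11941175910063385
scene panel 46 x 428.8143050698651 575.953423015716 y pct [-102.51  -97.91  -92.89  -90.43  -87.16] slope deg 1.0565577407114233
scene strip 28 x 427.1084966420379 576.9836997310185 y pct [-149.58 -146.15 -144.22 -140.64 -136.29] slope deg -3.004119726324882
[[-0.94  0.34 -0.  ]
 [ 0.34  0.94  0.  ]
 [ 0.    0.   -1.  ]] tool y deg 70.24067227914402
tool shift cm to green [-35.51 -34.56   3.13] 0.9997608337541665
```

>>> move_arm(
  commands=[
    [-3.5,-3.5,0,0,0],
    [-3.5,-3.5,0,0,0],
    [-3.5,-3.5,0,0,0],
    [-3.5,-3.5,0,0,0],
    [-3.5,-3.5,0,0,0],
    [-3.5,-3.5,0,0,0],
    [-3.5,-3.5,0,0,0],
    [-3.5,-3.5,0,0,0],
    [-3.5,-3.5,0,0,0],
    [-3.5,-3.5,0,0,0],
  ],
  newtons=40,
)

```text
time: 2.1
ee_pos: [439.6, 185.7, 231.7]
ee_rot: [0.538, 3.094, 0.001]
wrist_force: [0.8, 0.3, 0.3]
width: 1.002
gripper_force: 0.0
```

>>> move_arm(
  commands=[
    [0,0,0,-6,0],
    [0,0,0,-6,0],
    [0,0,0,-6,0],
    [0,0,0,-6,0],
    [0,0,0,-6,0],
    [0,0,0,-6.7,0],
    [0,0,0,0,0],
    [0,0,0,0,0],
    [0,0,0,0,0],
    [0,0,0,0,0],
  ],
)

```text
time: 3.1
ee_pos: [439.2, 187.6, 231.3]
ee_rot: [-0.46, 3.108, 0.0]
wrist_force: [0.5, -0.0, -0.2]
width: 0.997
gripper_force: 0.0
```

```bash
cat >> h.py <<'E'
from scipy.spatial.transform import Rotation as Ro
np.set_printoptions(precision=2,suppress=True)
def st(target):
    o=get_obs(); M=Ro.from_rotvec(o["ee_rot"]).as_matrix()
    print("t",o["time"],"pos",o["ee_pos"],"yaw_y",np.degrees(np.arctan2(M[1,1],M[0,1])),"F",o["wrist_force"],"w",o["width"],o["gripper_force"])
    print("shift cm",M.T@(np.array(target)-o["ee_pos"])/10)
def edge(n,col,zlo,zhi,box):
    c=camera(n);P=cloud(c);im=c["image"].astype(int)
    m=(P[...,2]>zlo)&(P[...,2]<zhi)&(abs(P[...,0]-box[0])<box[2])&(abs(P[...,1]-box[1])<box[3])&((im[...,1]>im[...,2]+30) if col=="g" else (im[...,2]>im[...,1]+30))
    p=P[m]; print(n,col,len(p),cv2.minAreaRect(p[:,:2].astype(np.float32)) if len(p)>4 else '',p.mean(0)); return c
E
python3 -c "
from h import *
st([445.4,190,115])"
```

```text
t 3.1 pos [439.25 187.58 231.32] yaw_y 106.84877810147594 F [ 0.45 -0.02 -0.15] w 0.9967510480535547 0.0
shift cm [-0.66  0.05 11.63]
```

>>> move_arm(
  commands=[
    [-0.6,0.05,1.5,0,0],
    [0,0,2,0,0],
    [0,0,2,0,0],
    [0,0,2,0,0],
    [0,0,2,0,0],
    [0,0,1.5,0,0],
    [0,0,0.6,0,0],
    [0,0,0,0,0],
    [0,0,0,0,0],
    [0,0,0,0,0],
  ],
)

```text
time: 4.1
ee_pos: [445.3, 190.0, 116.2]
ee_rot: [-0.463, 3.106, 0.0]
wrist_force: [-0.8, -0.6, -0.1]
width: 1.0
gripper_force: 0.0
```

>>> move_arm(
  commands=[
    [0,0,0,0,1],
    [0,0,0,0,1],
    [0,0,0,0,1],
    [0,0,0,0,1],
    [0,0,0,0,1],
    [0,0,0,0,1],
    [0,0,0,0,1],
    [0,0,0,0,1],
    [0,0,0,0,1],
    [0,0,0,0,1],
  ],
  newtons=50,
)

```text
time: 5.1
ee_pos: [444.9, 189.8, 115.4]
ee_rot: [-0.463, 3.107, 0.0]
wrist_force: [-0.4, 1.6, 1.9]
width: 0.137
gripper_force: 49.6
```

```bash
python3 -c "
from h import *
st([445.4,190,275])"
```

```text
t 5.1 pos [444.91 189.84 115.42] yaw_y 106.94602030567606 F [-0.4   1.57  1.94] w 0.13693608437573215 49.63712990283966
shift cm [ -0.05   0.   -15.96]
```

>>> move_arm(
  commands=[
    [0,0,-0.5,0,1],
    [0,0,-1,0,1],
    [0,0,-1.5,0,1],
    [0,0,-2,0,1],
    [0,0,-2,0,1],
    [0,0,-2,0,1],
    [0,0,-2,0,1],
    [0,0,-2,0,1],
    [0,0,-1.5,0,1],
    [0,0,-0.5,0,1],
  ],
)

```text
time: 6.1
ee_pos: [445.2, 189.9, 267.6]
ee_rot: [-0.462, 3.105, 0.001]
wrist_force: [0.3, -0.1, -3.3]
width: 0.129
gripper_force: 48.9
```

Run:
```python
from h import *
a=np.radians(-16.5); ex=np.array([np.cos(a),np.sin(a)]); ey=np.array([-ex[1],ex[0]])
a4=np.radians(-16.4); e4=np.array([np.cos(a4),np.sin(a4)]); f4=np.array([-e4[1],e4[0]])
T=507*e4-131.5*f4; print("target",T)
st([T[0],T[1],265])
edge("top","g",260,310,(445,190,110,60)); edge("scene","g",260,310,(445,190,110,60));
```

```text
target [ 449.24 -269.3 ]
t 6.1 pos [445.17 189.9  267.65] yaw_y 106.9414495915036 F [ 0.32 -0.09 -3.31] w 0.12895802907209242 48.87758195400238
shift cm [ 12.99 -44.05   0.23]
top g 89 ((397.9968566894531, 174.0023956298828), (48.451480865478516, 12.343162536621094), 16.526594161987305) [397.27 174.33 293.96]
scene g 274 ((443.7642822265625, 193.95204162597656), (150.4085693359375, 20.50006675720215), 19.221294403076172) [433.71 191.57 281.56]
```

>>> move_arm(
  commands=[
    [0.7,-2.2,0,0,1],
    [1.3,-4.4,0,0,1],
    [1.3,-4.4,0,0,1],
    [1.3,-4.4,0,0,1],
    [1.3,-4.4,0,0,1],
    [1.3,-4.4,0,0,1],
    [1.3,-4.4,0,0,1],
    [1.3,-4.4,0,0,1],
    [1.3,-4.4,0,0,1],
    [1.3,-4.4,0,0,1],
  ],
)

```text
time: 7.2
ee_pos: [447.4, -248.1, 264.2]
ee_rot: [0.462, -3.107, -0.001]
wrist_force: [0.9, 0.4, -3.4]
width: 0.129
gripper_force: 49.6
```

>>> move_arm(
  commands=[
    [0.6,-2.2,0,0,1],
    [0,0,0,6,1],
    [0,0,0,6,1],
    [0,0,0,6,1],
    [0,0,0,6,1],
    [0,0,0,6,1],
    [0,0,0,3.4,1],
    [0,0,0,0,1],
    [0,0,0,0,1],
    [0,0,0,0,1],
  ],
)

```text
time: 8.2
ee_pos: [448.7, -268.9, 264.9]
ee_rot: [-0.447, -3.109, -0.0]
wrist_force: [0.4, -0.6, -3.2]
width: 0.133
gripper_force: 49.9
```

Run:
```python
from h import *
st([449.2,-269.3,170])
c=edge("scene","g",240,310,(449,-269,110,60)); cv2.imwrite("pics/d.png",cv2.resize(c["image"][60:240,250:450],(800,600)))
c=edge("top","g",240,310,(449,-269,110,60))
```

```text
t 8.2 pos [ 448.67 -268.92  264.89] yaw_y 73.63435339212992 F [ 0.39 -0.6  -3.18] w 0.13310241550888724 49.85418140888214
shift cm [-0.07 -0.02  9.49]
scene g 0  [nan nan nan]
top g 85 ((504.8164367675781, -283.5119934082031), (8.365309715270996, 35.5147590637207), 70.88982391357422) [ 506.34 -281.86  272.03]h.py:20: RuntimeWarning: Mean of empty slice.
  p=P[m]; print(n,col,len(p),cv2.minAreaRect(p[:,:2].astype(np.float32)) if len(p)>4 else '',p.mean(0)); return c
  ret = um.true_divide(
```

View pics/d.png

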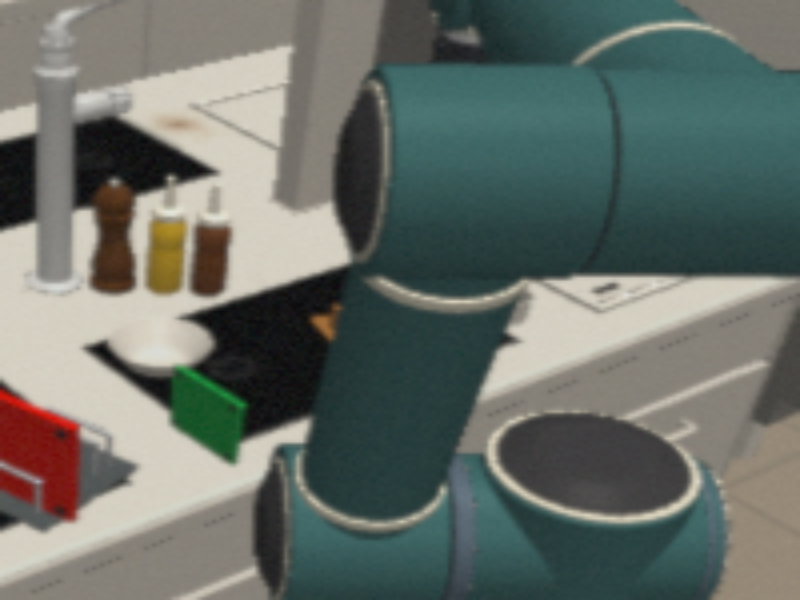

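The scene view is blocked by the arm (800,600 crop: arm over the rest at (330,320)), so I'll use the top camera here. Descending to just above the strip.

>>> move_arm(
  commands=[
    [0,0,1,0,1],
    [0,0,2,0,1],
    [0,0,2,0,1],
    [0,0,2,0,1],
    [0,0,2,0,1],
    [0,0,2,0,1],
    [0,0,1.2,0,1],
    [0,0,0,0,1],
    [0,0,0,0,1],
    [0,0,0,0,1],
  ],
)

```text
time: 9.3
ee_pos: [449.1, -269.2, 144.4]
ee_rot: [0.449, 3.108, -0.001]
wrist_force: [-0.3, 0.4, -2.6]
width: 0.13
gripper_force: 49.7
```

Run:
```python
from h import *
st([449.2,-269.3,117.4])
c=edge("top","g",120,180,(449,-269,110,60)); im=c["image"]
cv2.imwrite("pics/e.png",cv2.resize(im[145:220,340:440],(800,600),interpolation=2))
```

```text
t 9.3 pos [ 449.11 -269.21  144.4 ] yaw_y 73.54731010608259 F [-0.32  0.43 -2.56] w 0.13047897697620586 49.673506021499634
shift cm [-0.01 -0.    2.7 ]
top g 43 ((505.75579833984375, -281.20147705078125), (2.63527250289917, 33.65036392211914), 71.53385925292969) [ 506.38 -281.36  141.66]
```

View pics/e.png

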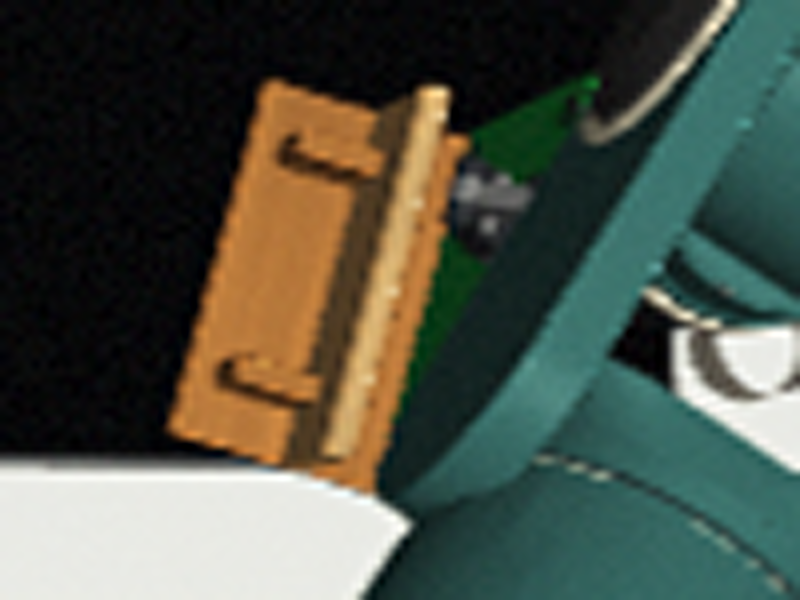

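The picture shows the green face between panel (400,280) and arm, in line with the rest; the strip is hidden. I'll lower it gently and watch the force: TCP z about 133 would mean it landed on the strip, about 117 on the base.

>>> move_arm(
  commands=[
    [0,0,0.4,0,1],
    [0,0,0.4,0,1],
    [0,0,0.4,0,1],
    [0,0,0.3,0,1],
    [0,0,0.3,0,1],
    [0,0,0.2,0,1],
    [0,0,0.2,0,1],
    [0,0,0.2,0,1],
    [0,0,0,0,1],
    [0,0,0,0,1],
  ],
)

```text
time: 10.35
ee_pos: [448.8, -269.0, 119.3]
ee_rot: [-0.45, -3.109, -0.0]
wrist_force: [0.0, -0.5, -1.9]
width: 0.127
gripper_force: 49.8
```

>>> move_arm(
  commands=[
    [0,0,0.1,0,1],
    [0,0,0.05,0,1],
    [0,0,0,0,1],
    [0,-0.1,0,0,1],
    [0,-0.1,0,0,1],
    [0,-0.1,0,0,1],
    [0,0,0,0,1],
    [0,0,0,0,1],
    [0,0,0,0,1],
    [0,0,0,0,1],
  ],
)

```text
time: 11.35
ee_pos: [447.9, -271.9, 117.8]
ee_rot: [0.45, 3.109, -0.0]
wrist_force: [0.3, -0.4, -2.2]
width: 0.133
gripper_force: 49.9
```

Run:
```python
from h import *
st([449.2,-269.3,117.4]); print(get_obs()["torque"])
```

```text
t 11.35 pos [ 447.9  -271.85  117.81] yaw_y 73.54740680209 F [ 0.29 -0.41 -2.21] w 0.13258392699299987 49.909948110580444
shift cm [-0.05  0.28  0.04]
[ 0.08 -0.02  0.04]
```

No contact yet. I'll continue towards the strip and a little further down.

>>> move_arm(
  commands=[
    [0,0,0.05,0,1],
    [-0.05,-0.1,0,0,1],
    [0,-0.1,0,0,1],
    [0,-0.1,0,0,1],
    [0,0,0,0,1],
    [0,0,0,0,1],
    [0,0,0,0,1],
    [0,0,0,0,1],
    [0,0,0,0,1],
    [0,0,0,0,1],
  ],
)

```text
time: 12.35
ee_pos: [447.7, -273.8, 117.6]
ee_rot: [-0.449, -3.109, -0.004]
wrist_force: [-1.6, 11.0, 4.8]
width: 0.131
gripper_force: 51.6
```

Run:
```python
from h import *
st([449.2,-269.3,117.4]); print(get_obs()["torque"])
```

```text
t 12.35 pos [ 447.7  -273.78  117.61] yaw_y 73.56282594116104 F [-1.64 11.04  4.85] w 0.13143699561335503 51.58273994922638
shift cm [-0.02  0.47  0.02]
[2.73 0.02 0.05]
```

The force shows contact with the strip and the base. Now I'll open partly and carry the top over to the panel.

>>> move_arm(
  commands=[
    [0,0,0,0,0.6],
    [0,0,0,0,0.6],
    [0,0,0,0,0.6],
    [0,0,0,0,0.6],
    [0,0.3,0,0,0.6],
    [0,0.3,0,0,0.6],
    [0,0.4,0,0,0.6],
    [0,0.4,0,0,0.6],
    [0,0.4,0,0,0.6],
    [0,0,0,0,0.6],
  ],
)

```text
time: 13.35
ee_pos: [452.8, -257.1, 117.3]
ee_rot: [0.449, 3.109, 0.0]
wrist_force: [-0.1, -0.2, 0.6]
width: 0.397
gripper_force: 0.0
```

Run:
```python
from h import *
st([449.2,-269.3,117.4]); c=edge("top","g",100,180,(449,-269,110,80)); 
cv2.imwrite("pics/f.png",cv2.resize(c["image"][145:220,340:440],(800,600),interpolation=2))
```

```text
t 13.35 pos [ 452.78 -257.12  117.33] yaw_y 73.57445705879346 F [-0.1  -0.25  0.63] w 0.3966121046103024 0.0
shift cm [-0.   -1.27 -0.01]
top g 2  [ 518.19 -279.09  103.06]
```

View pics/f.png

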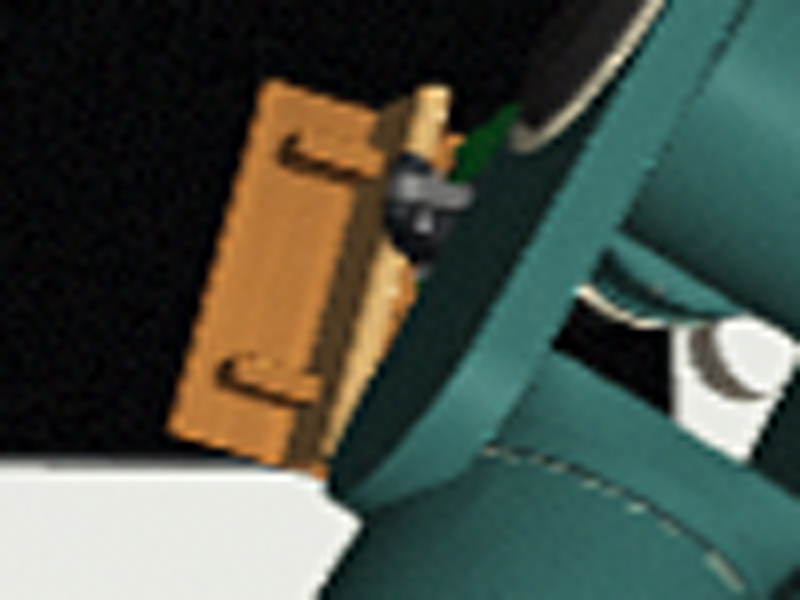

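The board still stands within the fingers; its green face shows at (485,150). I'll continue the push.

>>> move_arm(
  commands=[
    [0,0.3,0,0,0.6],
    [0,0.3,0,0,0.6],
    [0,0.3,0,0,0.6],
    [0,0.3,0,0,0.6],
    [0,0.4,0,0,0.6],
    [0,0.4,0,0,0.6],
    [0,0.4,0,0,0.6],
    [0,0.4,0,0,0.6],
    [0,0,0,0,0.6],
    [0,0,0,0,0.6],
  ],
)

```text
time: 14.4
ee_pos: [460.6, -230.7, 117.3]
ee_rot: [0.449, 3.109, -0.0]
wrist_force: [-1.2, -0.0, -1.0]
width: 0.397
gripper_force: 0.0
```

Run:
```python
from h import *
st([449.2,-269.3,117.4]); c=edge("top","g",70,180,(449,-250,110,80)); 
cv2.imwrite("pics/g.png",cv2.resize(c["image"][145:220,340:440],(800,600),interpolation=2))
```

```text
t 14.4 pos [ 460.59 -230.7   117.34] yaw_y 73.56292473281425 F [-1.15 -0.03 -0.97] w 0.3973503216387856 0.0
shift cm [ 0.   -4.02 -0.01]
top g 0  [nan nan nan]h.py:20: RuntimeWarning: Mean of empty slice.
  p=P[m]; print(n,col,len(p),cv2.minAreaRect(p[:,:2].astype(np.float32)) if len(p)>4 else '',p.mean(0)); return c
  ret = um.true_divide(
```

View pics/g.png

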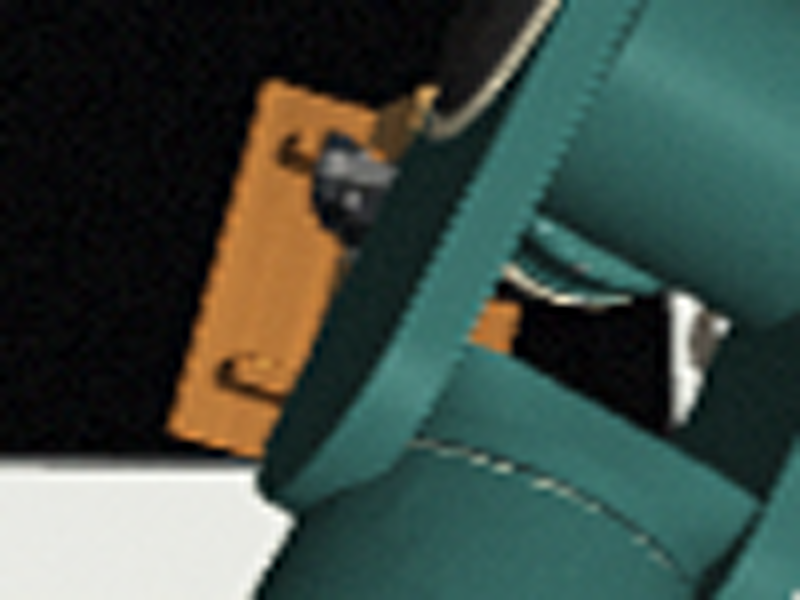

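The board is hidden under the arm, and the force on the tool is almost nil. I'll raise straight up, then move clear to look.

>>> move_arm(
  commands=[
    [0,0,-0.3,0,0.6],
    [0,0,-0.5,0,0.6],
    [0,0,-0.7,0,0.6],
    [0,0,-1,0,0.6],
    [0,0,-1.5,0,0.6],
    [0,0,-2,0,0.6],
    [0,0,-3,0,0.6],
    [0,0,-3,0,0.6],
    [0,0,-1.5,0,0.6],
    [0,0,0,0,0.6],
  ],
)

```text
time: 15.45
ee_pos: [461.1, -231.1, 255.0]
ee_rot: [0.449, 3.106, -0.002]
wrist_force: [0.2, -1.0, -0.2]
width: 0.398
gripper_force: 0.0
```

>>> move_arm(
  commands=[
    [0,2,0,0,0.6],
    [0,3,0,0,0.6],
    [0,3,0,0,0.6],
    [0,3,0,0,0.6],
    [0,3,0,0,0.6],
    [0,3,0,0,0.6],
    [0,3,0,0,0.6],
    [0,3,0,0,0.6],
    [0,2,0,0,0.6],
    [0,0,0,0,0.6],
  ],
)

```text
time: 16.45
ee_pos: [531.4, 10.9, 250.7]
ee_rot: [-0.446, -3.108, -0.0]
wrist_force: [-0.3, -0.5, -0.1]
width: 0.397
gripper_force: 0.0
```

Run:
```python
from h import *
c=camera("top"); P=cloud(c); im=c["image"].astype(int)
m=(P[...,2]>5)&(P[...,2]<180)&(abs(P[...,0]-455)<110)&(abs(P[...,1]+245)<100)&(im[...,1]>im[...,2]+25)
p=P[m]; a=np.radians(-16.5); ex=np.array([np.cos(a),np.sin(a)]); ey=np.array([-ex[1],ex[0]])
q=np.c_[p[:,:2]@ex,p[:,:2]@ey,p[:,2]]
R=(P[...,2]>71)&(P[...,2]<78)&(abs(P[...,0]-455)<110)&(abs(P[...,1]+240)<60)&~m
x=P[R][:,:2]@ex; print(len(p),"panel x",x.min() if len(x) else '',x.max() if len(x) else '')
print(np.percentile(q,[0,2,50,98,100],axis=0))
h=q[q[:,2]>135]; print("top",len(h),h.mean(0),h.min(0),h.max(0),cv2.minAreaRect(h[:,:2].astype(np.float32)))
f=q[q[:,2]<125]; k=np.linalg.lstsq(np.c_[f[:,[0,2]],np.ones(len(f))],f[:,1],rcond=None)[0]; print("face tilt",np.degrees(np.arctan(k[1])),"yaw",np.degrees(np.arctan(k[0])),"y at z=8",k[0]*507+k[1]*8+k[2])
cv2.imwrite("pics/h.png",cv2.resize(c["image"][130:230,220:440],(800,364),interpolation=2))
st([0,0,0])
```

```text
327 panel x 429.96849032040876 584.2834754863741
[[ 432.94 -137.62   16.46]
 [ 433.33 -130.61   34.95]
 [ 502.61  -91.24  137.19]
 [ 576.6   -82.    145.45]
 [ 583.39  -81.12  147.36]]
top 190 [506.7  -87.53 140.7 ] [433.45 -95.57 135.02] [583.39 -81.12 147.36] ((508.4102783203125, -88.16618347167969), (149.9540557861328, 14.201872825622559), 0.24303308129310608)
face tilt 19.157067919012853 yaw -0.8086989494861322 y at z=8 -138.44442264424558
t 16.5 pos [531.17   9.77 250.86] yaw_y 73.64554512316906 F [0.55 0.16 0.05] w 0.39589271421497707 0.0
shift cm [ 50.65 -15.88  25.19]
```

View pics/h.png

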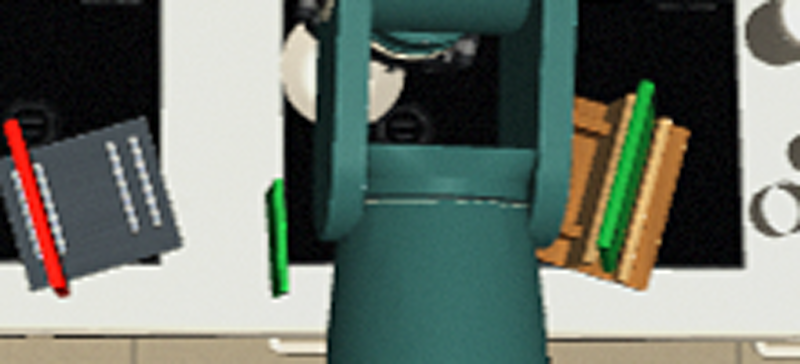

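The top view shows the board leaning in the rest at (625,175), and the red one still in the rack at (35,205). The board is centred to about 1 mm. To check that the foot is against the strip, I'll measure the tilt from the back face in the scene view, where about 20.5° means contact and roughly 0.8° less means 1 mm of gap.

Run:
```python
from h import *
a=np.radians(-16.5); ex=np.array([np.cos(a),np.sin(a)]); ey=np.array([-ex[1],ex[0]])
for n in("scene","top"):
    A=[]
    for i in range(8):
        c=camera(n); P=cloud(c); im=c["image"].astype(int)
        m=(P[...,2]>15)&(P[...,2]<180)&(abs(P[...,0]-455)<110)&(abs(P[...,1]+245)<100)&(im[...,1]>im[...,2]+25)
        m=cv2.erode(m.astype(np.uint8),np.ones((2,2)))>0 if n=="scene" else m
        p=P[m]; A.append(np.c_[p[:,:2]@ex,p[:,:2]@ey,p[:,2]])
    q=np.vstack(A); print(n,len(q),q.min(0) if len(q) else '',q.max(0) if len(q) else '')
    f=q[(q[:,2]<(136 if n=="scene" else 128))]
    if len(f)<30: continue
    for it in range(4):
        c0=f.mean(0); v=np.linalg.svd(f-c0,full_matrices=False)[2][2]; r=(f-c0)@v; f=f[abs(r)<2.5*r.std()+.3]
    v*=np.sign(v[1]); print("n",len(f),"normal",v,"tilt",np.degrees(np.arctan2(-v[2],v[1])),"yaw",np.degrees(np.arctan2(-v[0],v[1])),"std",r.std(),"mean",c0,"y at z8",c0[1]-v[2]*(8-c0[2])/v[1],"y at z74",c0[1]-v[2]*(74-c0[2])/v[1])
    if n=="scene": cv2.imwrite("pics/i.png",cv2.resize(c["image"][120:200,300:400],(800,600),interpolation=2))
```

```text
scene 1170 [ 427.48 -131.59   21.29] [569.74 -75.45 149.36]
n 753 normal [-0.03  0.92 -0.39] tilt 22.683785083457373 yaw 1.56285704290885 std 1.994457979606734 mean [476.67 -92.96 106.28] y at z8 -134.03715237038912 y at z74 -106.45069832757522
top 2615 [ 432.36 -137.91   15.46] [582.87 -80.64 150.47]
n 806 normal [ 0.01  0.94 -0.34] tilt 19.656538655046198 yaw -0.3214377704906731 std 0.6230849389797412 mean [ 500.65 -114.72   80.41] y at z8 -140.58951247670052 y at z74 -117.01455800342643
```

View pics/i.png

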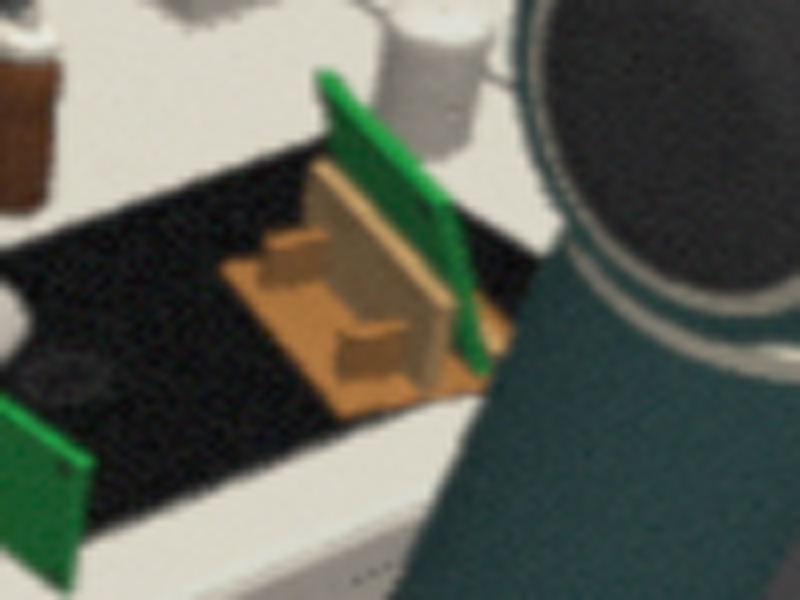

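The view shows the board leaning on the panel at (400,170), with its foot at the strip at (480,360). The averaged fit gives a tilt of about 20° with the foot within 1 mm of the strip. Handing in.

```bash
python3 -c "
from cell import *
print(get_obs()['time'], job_done())"
```

```text
the job is handed in; nothing more can be done
17.3 None
```

The green board is leaning in the rest, centred to about 1 mm with its foot at the stop strip (within about 1 mm by camera); the red board is still in the rack, and I handed the job in at 17.3 s, before any verdict was shown.

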